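# Brush out the leaning tumbler

## Task

Take the bottle brush from its rest and scrub out the steel tumbler that leans in the cradle: three strokes, each time going down inside until you feel the brush's springy nose give clearly (about half of its travel) against the bottom, without ramming it, and then drawing back until the bristle head is nearly out of the mouth. Then lay the brush back in both forks of its rest, just as it lay and the same way round, and let go. Leave the milk pitcher and the cup of stirrers standing where they are.

Things in the scene. Friction and masses are not known exactly. Their poses are not given: they have to be found in the camera images.
- brush: loose bottle brush, 290 mm long, 0.1 to 0.16 kg, round about its axis. Origin on the axis in the handle, where to grip; x along the axis to the bristle end. Grey handle 22 mm thick from x = -90 to +50 mm (thinner at its last mm), 8 mm steel shaft to +122, stiff white bristle head 40 mm wide +122 to +174, springy nose +183 to +200. Lies level, its axis 60 mm above the desk.
- nose_tip (a point): foremost point of the brush's springy nose, on the axis, 200 mm ahead of the brush's origin when the nose is not pressed. Axes as the brush's.
- nose (a joint): how far the nose (36 mm across, rounded) is pushed back into the head: 0 free, up to 0.014 m; a spring of 0.7 N per mm pushes it out (10 N at full travel; beyond that it is rigid).
- rest_seat (a point): where the brush's origin belongs in its rest, 60 mm above the desk; x is level and points where the bristle end must point, z up. One V fork at x = +90 mm carries the shaft, one at x = -60 mm the handle; between x = -50 and +50 mm the handle is free for the fingers.
- cradle: fixed cleaning cradle, a wooden base 190 x 104 x 10 mm on the desk with a steel post; origin at the centre of its underside. The tumbler is clipped firmly in it and leans with its mouth towards the cradle's -x, its axis 35 degrees above level.
- mouth (a point): centre of the mouth of the tumbler, about 145 mm above the desk; inside width here 78 mm. z points out of the mouth along the tumbler's axis, 35 degrees above level; y is level; x points up, square to the axis. Depths inside are measured from here along -z.
- rest: fixed brush rest: wooden base 210 x 80 x 8 mm with two upright steel V forks (90 degrees, 8 mm thick, 50 to 62 mm wide over the tops, up to 85 mm above the desk). Origin on its underside, 60 mm straight below the seat; axes as the seat's.
- tumbler: plain steel tumbler clipped firmly in the cradle, leaning; outside 170 mm long, 85 mm wide at the mouth, 72 mm at the foot; z along its axis out of the mouth, origin at its foot. Inside 64 mm wide at the bottom. Its flat inner bottom is 100 to 130 mm below the mouth: it differs each time, cannot be told from outside and is not listed, so feel for it.
- pitcher: bystander: steel milk pitcher, 111 x 74 x 104 mm, loose; origin at the centre of its underside
- stirrers: bystander: white paper cup of wooden stirrers, 70 mm wide, 126 mm high, loose; origin at the centre of its underside

How it is judged:
By the outcome, as a careful person would: the job done as asked, in the order asked, and still so for the second after the job is handed in, with the robot touching nothing.
It also fails if it takes over 61 s, if anything falls off the work surface, if the arm or the gripper's body presses on something with over 40 N, if the wrist force passes 120 N, or if a joint passes its speed limit or range.

## Robot

A 6-joint arm with a two-finger parallel gripper is mounted at the origin on a cart in front of the work surface, level with it; the furniture and walls round the work are solid. World frame = base frame: x ahead of the robot, y to its left, z up, the work surface at z = 0. Lengths are in mm, angles in degrees, forces in N, time in s.
With the tool pointing down it reaches from about 350 to 850 mm from the base axis. Payload 8.1 kg.
Tool frame: the origin (TCP) lies midway between the tips of the shut fingers; the grasp point (between the pads) lies 19 mm behind it; z points along the fingers, y is the line along which they close (so a half turn about z gives the same grasp; the last joint's range is limited). The gripper opens to 85 mm and grips with 20 to 120 N. Pads are 22 mm wide; open, the fingers measure 114 mm over their backs; the gripper's body (76 mm by 85 mm) begins 54 mm behind the grasp point. The pads swing forward as they close: fully open they stand 13 mm farther back than shut.
Start: joints at [-73.19, 7.471, 85.268, -0, 87.261, -4.893], TCP at [221.903, -557.462, 231.292] pointing down, gripper open.
Joint ranges: [-169.43, 169.43], [-51.17, 129.36], [1.28, 143.12], [-76.62, 256.62], [0, 156.53], [-152.29, 152.29]. Speed limits (degrees/s): [136.94, 136.94, 159.86, 180, 180, 180].

## Interface

Orientations are given as [roll, pitch, yaw] about the fixed x, y, z axes, in that order (R = Rz(yaw) Ry(pitch) Rx(roll)).
In Python, from bench import r, imaging, workorder gives the robot as it stands (r), with the cameras (imaging) and the job (workorder).
- The arm moves only by the shell command python3 steer.py [FORCE], which reads ROWS from standard input. ROWS is 1 to 8 rows, parted by semicolons, with the numbers parted by commas; each row has 7 numbers: a rotation vector rx, ry, rz in degrees, then dx, dy, dz in mm, then the finger opening in mm; each row is the pose to reach, as a shift and turn from the pose commanded when the command began, along the tool's axes at that moment; what a row does not reach only later rows make up. A row lasts 1/8 s, in which the tool goes at most 62.5 mm and 10.7 degrees, less where a joint would pass 70% of its speed; a pose out of reach is approached as far as the arm can. The fingers move at their own pace and stop on an object; FORCE is the grip in N (left out, the last holds). Time passes only in rows, so rows that do not move let the fingers close. It prints the time, the measured TCP pose, the force, the opening and the grip force at its end. Input that does not fit is refused with a message, and nothing moves.
- r.sense(): the state, without advancing time (a new reading comes with each control period).
- imaging.snapshot(name): name is "scene" or "side" or "wrist"; returns a dict with "pixels" (480x640x3 uint8, blue, green, red), "fx", "fy", "cx", "cy" (pixels), "D" ([k1, k2, p1, p2, k3] as OpenCV has them; the pictures are not rectified), "pose" (4x4, takes a point from camera to world coordinates). Camera axes: x right, y up, looking along -z (the intrinsics and any distortion apply to the point x, -y, -z); pixel columns grow to the right and rows downward; lengths in mm; the calibration is good to about 2 mm. A picture is of the moment at which its call begins. There is no depth.
- workorder.hand_in(): hands the job in; it is judged then, once.
The state is a dict: "time": time; "joint_pos": joint angles; "qd": joint speeds; "joint_efforts": joint torques, N m; "tool_pos": TCP position; "tcp_rot": TCP orientation; "ft_force": force on the tool from outside, world axes, zero at the start; "wrist_torque": the same for the moment, N m; "finger_gap": finger opening in mm; "grip_force": force on a finger pad.
Only numpy, scipy, OpenCV 4.12 (cv2) and the standard library are available. Lean on these libraries where they do the work, as an engineer would, in place of code of your own. Each camera call takes 0.05 s, during which the arm holds its last target. There are 200 camera calls.

## Working session

There is one attempt and no reset: what is moved stays moved. The work goes in short steps, Python scripts to look and compute and a shell command to move; the robot and the scene stay as the last step left them, time stands still between calls to the robot, and variables do not carry over. Pictures are saved under pics/ and viewed, at most 11 in all, crops included, and the job is handed in when it is done.

```bash
ls; mkdir -p pics; python3 - <<'E'
from bench import r, imaging, workorder
import cv2,json
for n in("scene","side"):
    s=imaging.snapshot(n); cv2.imwrite(f"pics/{n}0.png",s["pixels"])
    print(n,s["fx"],s["fy"],s["cx"],s["cy"],s["D"],s["pose"])
print(r.sense())
E
```

```text
bench.py
pics
steer.py
scene 466.33801038720685 466.33801038720685 315.0302223269921 237.0312645941795 [-0.11313641  0.          0.          0.          0.        ] [[-9.69988423e-01  1.93808952e-01 -1.46835111e-01  4.58973806e+02]
 [-2.43150541e-01 -7.74449078e-01  5.84043184e-01  4.35847191e+02]
 [-5.23518832e-04  6.02218163e-01  7.98331391e-01  7.90979709e+02]
 [ 0.00000000e+00  0.00000000e+00  0.00000000e+00  1.00000000e+00]]
side 512.3030743041002 512.3030743041002 325.00738609794666 234.32962466667718 [0.0187811 0.        0.        0.        0.       ] [[ 9.97007308e-01  4.46560915e-02 -6.31051674e-02  5.16296236e+02]
 [-7.52838421e-02  3.75298244e-01 -9.23841746e-01 -1.12073247e+03]
 [-1.75719030e-02  9.25827771e-01  3.77536974e-01  5.48642993e+02]
 [ 0.00000000e+00  0.00000000e+00  0.00000000e+00  1.00000000e+00]]
{'time': 0.1, 'joint_pos': array([-7.31880129e+01,  7.51248701e+00,  8.53233382e+01,  2.08042981e-03,
        8.72605072e+01, -4.89497548e+00]), 'qd': array([-0.02774193, -0.01645625, -0.16986022, -0.12619163,  0.14928834,
       -0.03924298]), 'joint_efforts': array([ 7.82983316e-04, -5.70951712e+01, -5.01940978e+01, -1.47705123e-04,
        8.09996476e-03, -5.04625223e-05]), 'tool_pos': array([ 221.78794218, -556.97582729,  230.32867343]), 'tcp_rot': array([-1.79904196e+02, -1.02903073e-02,  2.17068528e+01]), 'ft_force': array([ 0.05970642,  0.17595652, -0.29943217]), 'wrist_torque': array([-0.02446732,  0.01766098, -0.02563371]), 'grip_force': 0.0, 'finger_gap': 85.57089332112002}
```

View pics/scene0.png

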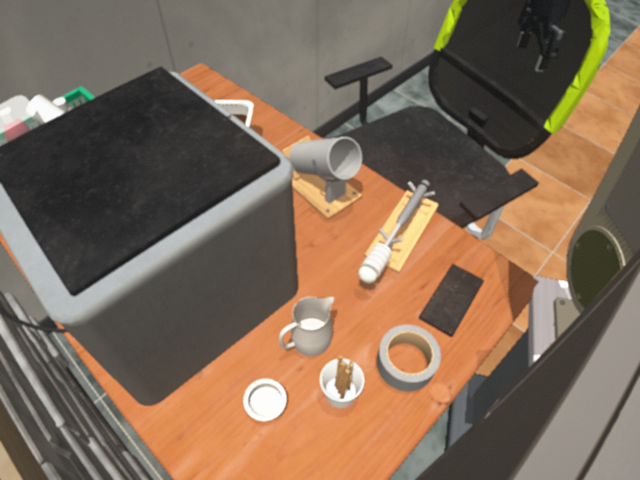

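View pics/side0.png

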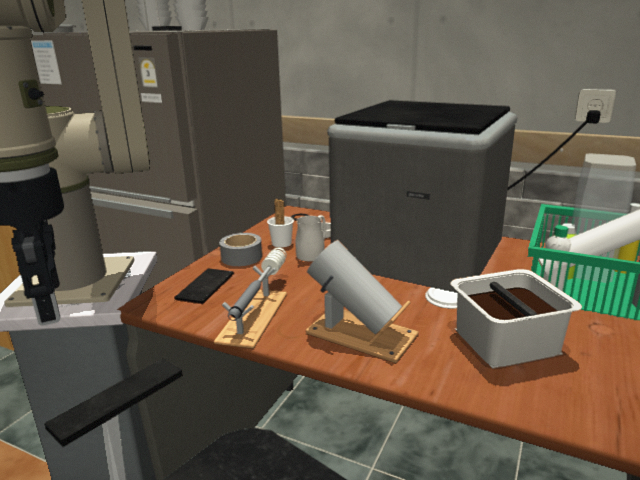

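```bash
cat > h.py <<'E'
import numpy as np,cv2,json
from bench import r, imaging, workorder
def snap(n,f):
    s=imaging.snapshot(n); cv2.imwrite(f"pics/{f}.png",s["pixels"])
    d={k:np.asarray(s[k]).tolist() for k in("fx","fy","cx","cy","D","pose")}
    json.dump(d,open(f"pics/{f}.json","w")); return f
def cam(f):
    d=json.load(open(f"pics/{f}.json")); K=np.array([[d["fx"],0,d["cx"]],[0,d["fy"],d["cy"]],[0,0,1]])
    T=np.array(d["pose"])@np.diag([1,-1,-1,1]); return K,np.array(d["D"]),T
def proj(f,P):
    K,D,T=cam(f);W=np.linalg.inv(T)
    return cv2.projectPoints(np.atleast_2d(np.float64(P)),cv2.Rodrigues(W[:3,:3])[0],W[:3,3],K,D)[0][:,0]
def ray(f,uv):
    K,D,T=cam(f);p=cv2.undistortPoints(np.float64([[uv]]),K,D)[0,0]
    d=T[:3,:3]@[p[0],p[1],1];return T[:3,3],d/np.linalg.norm(d)
def onz(f,uv,z):
    o,d=ray(f,uv);return o+d*(z-o[2])/d[2]
def tri(*obs):
    A=np.zeros((3,3));b=np.zeros(3)
    for f,uv in obs:
        o,d=ray(f,uv);M=np.eye(3)-np.outer(d,d);A+=M;b+=M@o
    p=np.linalg.solve(A,b)
    return p,[np.round(np.linalg.norm(proj(f,p)[0]-uv),1) for f,uv in obs]
def crop(f,x0,y0,x1,y1,k,out):
    im=cv2.imread(f"pics/{f}.png")[y0:y1,x0:x1];im=cv2.resize(im,None,fx=k,fy=k,interpolation=cv2.INTER_CUBIC)
    for v in range(-(-x0//20)*20,x1,20):
        cv2.line(im,(int((v-x0)*k),0),(int((v-x0)*k),6),(0,255,255),1);cv2.putText(im,str(v),(int((v-x0)*k),16),0,.35,(0,255,255),1)
    for v in range(-(-y0//20)*20,y1,20):
        cv2.line(im,(0,int((v-y0)*k)),(6,int((v-y0)*k)),(0,255,255),1);cv2.putText(im,str(v),(8,int((v-y0)*k)+4),0,.35,(0,255,255),1)
    cv2.imwrite(f"pics/{out}.png",im)
E
python3 - <<'E'
from h import *
snap("scene","sc1");snap("side","sd1")
crop("sc1",270,125,450,295,3.5,"csc1");crop("sd1",205,230,430,365,3.5,"csd1")
E
```

```text
(no output)
```

View pics/csc1.png

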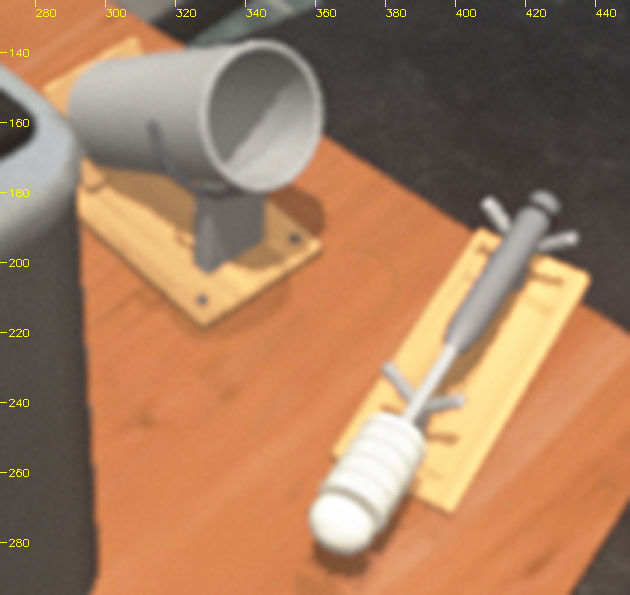

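View pics/csd1.png

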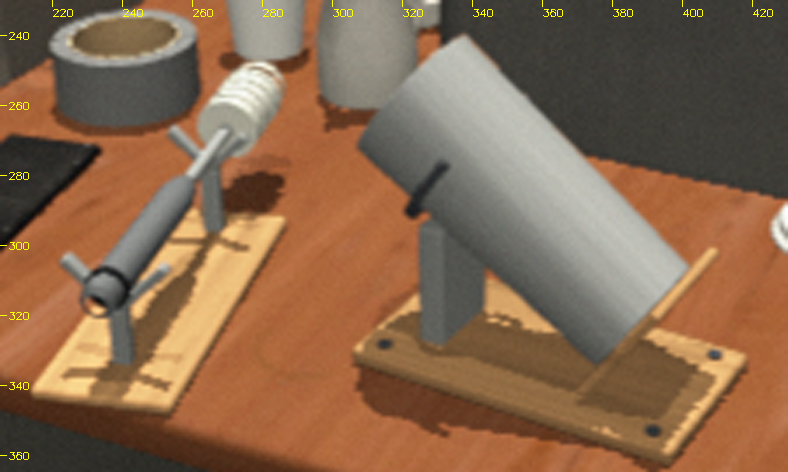

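```bash
cat > fit.py <<'E'
from h import *
from scipy.optimize import least_squares as LS
S=lambda x,y:(270+x/3.5,125+y/3.5)
Q=lambda x,y:(205+x/3.5,230+y/3.5)
for n,a,b in[("end",S(543,204),Q(101,297)),("front",S(457,340),Q(178,188)),("headback",S(405,420),Q(222,130)),("mouth",S(262,116),Q(411,92)),("restA",S(590,275),Q(32,393)),("restB",S(478,232),Q(168,405)),("restC",S(335,455),Q(284,220)),("cradA",S(322,248),Q(355,352)),]:
    p,e=tri(("sc1",a),("sd1",b));print(n,p.round(1),e)
# rest corners
print([onz("sc1",S(*c),8).round(1).tolist() for c in[(590,275),(478,232),(335,455),(450,510)]])
print([onz("sd1",Q(*c),8).round(1).tolist() for c in[(32,393),(168,405),(284,220)]])
# cradle corners
print([onz("sc1",S(*c),10).round(1).tolist() for c in[(322,246),(205,322),(78,205)]])
print([onz("sd1",Q(*c),10).round(1).tolist() for c in[(355,352),(668,456),(746,356)]])
E
python3 fit.py
```

```text
end [ 400.  -296.7   61.3] [np.float64(1.2), np.float64(1.5)]
front [ 435.8 -176.9   60.5] [np.float64(0.4), np.float64(0.4)]
headback [ 458.1 -109.8   64.6] [np.float64(1.4), np.float64(1.2)]
mouth [ 569.3 -242.7  145.1] [np.float64(0.7), np.float64(0.7)]
restA [ 359.2 -297.3    5.4] [np.float64(1.1), np.float64(1.4)]
restB [ 433.3 -316.8    5.7] [np.float64(0.6), np.float64(0.8)]
restC [ 493.9 -119.9    4.6] [np.float64(1.3), np.float64(1.2)]
cradA [ 531.6 -277.6    6. ] [np.float64(1.3), np.float64(1.6)]
[[357.0, -295.5, 8.0], [431.9, -314.7, 8.0], [491.2, -117.5, 8.0], [420.2, -95.6, 8.0]]
[[362.5, -301.8, 8.0], [435.1, -320.3, 8.0], [496.5, -126.0, 8.0]]
[[528.6, -275.6, 10.0], [587.4, -195.4, 10.0], [690.8, -272.2, 10.0]]
[[534.5, -283.4, 10.0], [684.7, -392.2, 10.0], [744.4, -308.7, 10.0]]
```

```bash
python3 - <<'E'
from h import *
for n,f,uv,z in[("boxR bottom","sc1",(297,288),0),("box bl","sc1",(152,402),0),("box side bl","sd1",(331,262),0),("pitcher","sc1",(312,350),0),("stirr","sc1",(341,402),0),("tape","sc1",(408,385),0)]: print(n,onz(f,uv,z).round(0))
print("boxtop corner",tri(("sc1",(285,165)),("sd1",(503,125))),tri(("sc1",(60,310)),("sd1",(335,125))))
# target: TCP above the brush, origin O, yaw 72.8
from scipy.spatial.transform import Rotation as R
s=r.sense();Rc=R.from_euler("xyz",s["tcp_rot"],degrees=True);Rc0=R.from_euler("xyz",[180,0,21.707],degrees=True)
Rt=R.from_euler("xyz",[180,0,72.8],degrees=True)
print(s["tool_pos"])
for P in([422,-224,230],):
    print((Rc0.inv()*Rt).as_rotvec(degrees=True).round(2),Rc0.inv().apply(np.array(P)-[221.9,-557.46,231.29]).round(1))
E
```

```text
boxR bottom [608. -12.   0.]
box bl [790. 269.   0.]
box side bl [609.  37.   0.]
pitcher [548. 106.   0.]
stirr [476. 187.   0.]
tape [369. 130.   0.]
boxtop corner (array([ 781.44197751, -167.04603602,  293.44706526]), [np.float64(89.4), np.float64(86.4)]) (array([704.57094158, 287.71770486, 338.71512994]), [np.float64(72.0), np.float64(27.3)])
[ 221.78067088 -557.1332701   230.63022722]
[  0.     0.   -51.09] [ 309.2 -235.8    1.3]
```

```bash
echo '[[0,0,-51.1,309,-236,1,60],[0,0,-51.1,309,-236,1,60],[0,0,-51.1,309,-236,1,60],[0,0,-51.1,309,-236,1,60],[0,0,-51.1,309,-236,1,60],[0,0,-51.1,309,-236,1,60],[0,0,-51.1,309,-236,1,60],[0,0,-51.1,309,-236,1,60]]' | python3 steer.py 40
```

```text
refused: ROWS must be rows parted by semicolons, with the numbers parted by commas. Nothing was moved.
```

The call was refused and nothing moved: it wants rows parted by semicolons, with the numbers parted by commas. Same move again in that form.

```bash
echo '0,0,-51.1,309,-236,1,60;0,0,-51.1,309,-236,1,60;0,0,-51.1,309,-236,1,60;0,0,-51.1,309,-236,1,60;0,0,-51.1,309,-236,1,60;0,0,-51.1,309,-236,1,60;0,0,-51.1,309,-236,1,60;0,0,-51.1,309,-236,1,60' | python3 steer.py 40 && python3 - <<'E'
from h import *
snap("wrist","w1");K,D,T=cam("w1");print(K.round(0),D,T.round(2));s=r.sense();print(s["tool_pos"],s["tcp_rot"],s["joint_pos"])
im=cv2.imread("pics/w1.png");cv2.imwrite("pics/w1v.png",im)
for n,p in[("O",[422,-224,60]),("mouth",[569,-243,145]),("front",[436,-177,60])]:print(n,proj("w1",p))
E
```

```text
time: 1.2
tool_pos: [421.9, -223.5, 230.2]
tcp_rot: [-180.0, 0.0, 72.9]
ft_force: [-0.3, -0.3, -0.2]
finger_gap: 60.5
grip_force: 0.0
[[370.   0. 314.]
 [  0. 370. 243.]
 [  0.   0.   1.]] [-0.06657029  0.          0.          0.          0.        ] [[ 9.6000e-01 -2.8000e-01 -9.0000e-02  4.4681e+02]
 [-2.9000e-01 -9.1000e-01 -3.1000e-01 -1.4544e+02]
 [-0.0000e+00  3.2000e-01 -9.5000e-01  3.7272e+02]
 [ 0.0000e+00  0.0000e+00  0.0000e+00  1.0000e+00]]
[ 421.47500832 -224.38475308  230.19909227] [-1.79982157e+02  3.26498479e-02  7.28391278e+01] [-3.41575371e+01 -1.18167190e+01  1.04181213e+02 -3.64703516e-02
  8.76430257e+01 -1.69951576e+01]
O [[313.16124877 218.00766871]]
mouth [[537.93321029 215.11092755]]
front [[312.71429113 160.96428017]]
```

View pics/w1v.png

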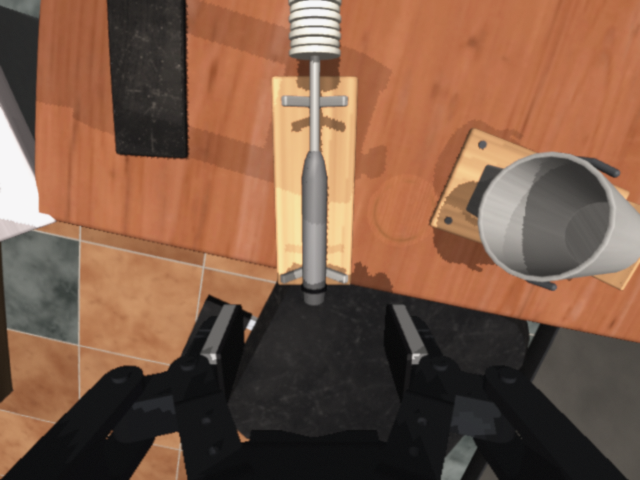

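```bash
python3 - <<'E'
from h import *
crop("w1",260,30,640,310,2,"cw1")
E
```

```text
(no output)
```

View pics/cw1.png

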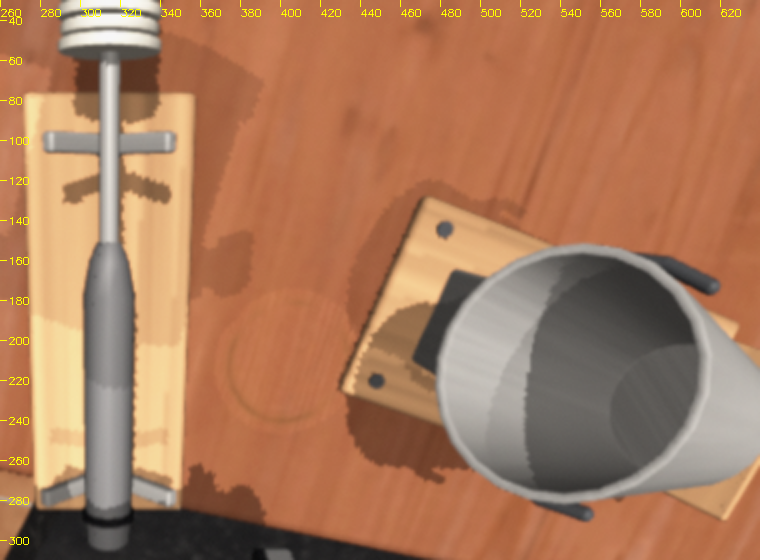

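```bash
cat > fit2.py <<'E'
from h import *
from scipy.optimize import least_squares as LS
from fit import S,Q
W=lambda x,y:(260+x/2,30+y/2)
ob={"w1":[W(*p) for p in[(440,350),(470,295),(520,258),(583,244),(640,255),(690,300),(709,350),(695,405),(655,460),(615,485),(562,503),(500,480),(450,420)]],
"sc1":[S(*p) for p in[(201,120),(262,40),(322,105),(265,190),(302,58),(225,60),(308,155),(222,168)]],
"sd1":[Q(*p) for p in[(465,36),(440,50),(410,80),(380,113),(358,147)]]}
t=np.linspace(0,2*np.pi,361)
def rim(p,rad=42.5):
    yw=np.radians(p[3]);h=np.array([np.cos(yw),np.sin(yw),0]);e=np.radians(p[4])
    ax=-h*np.cos(e)+np.array([0,0,np.sin(e)]);y=np.array([-h[1],h[0],0]);x=np.cross(y,ax)
    return p[:3]+rad*(np.cos(t)[:,None]*x+np.sin(t)[:,None]*y)
def res(p,fs,pr):
    o=[]
    for f in fs:
        c=proj(f,rim(p))
        for u in ob[f]:o.append(np.min(np.linalg.norm(c-u,axis=1)))
    return np.r_[o,(p[4]-35)*pr]
for fs in(["w1"],["w1","sc1"],["w1","sc1","sd1"]):
    s=LS(res,[569,-243,145,-35.5,35],args=(fs,3));print(fs,s.x.round(1),s.fun.round(1)[:-1].std().round(2),np.mean(s.fun).round(2))
for n,c,z in[("end",(109,545),60),("axis",(109,450),60),("axis",(109,400),60),("axis",(110,200),60),("axis",(110,100),60),("hfront",(109,240),60),("forkF",(110,141),60),("b1",(26,95),8),("b2",(194,95),8),("b3",(38,508),8),("b4",(182,508),8)]:print(n,onz("w1",W(*c),z).round(1))
print(tri(("w1",W(109,540)),("sd1",Q(101,297))),tri(("w1",W(109,240)),("sd1",Q(184,180)),("sc1",S(461,332))))
print("hb",tri(("w1",W(110,57)),("sd1",Q(222,130)),))
E
python3 fit2.py | tail -18
```

```text
[[528.6, -275.6, 10.0], [587.4, -195.4, 10.0], [690.8, -272.2, 10.0]]
[[534.5, -283.4, 10.0], [684.7, -392.2, 10.0], [744.4, -308.7, 10.0]]
['w1'] [ 574.3 -246.3  136.6  -36.8   34.9] 0.97 0.94
['w1', 'sc1'] [ 571.8 -245.   140.1  -35.7   34.6] 0.84 1.41
['w1', 'sc1', 'sd1'] [ 570.9 -244.3  141.4  -36.7   34.4] 0.93 1.24
end [ 399.1 -303.1   60. ]
axis [ 413.1 -257.3   60. ]
axis [ 419.9 -234.8   60. ]
axis [ 445.1 -153.7   60. ]
axis [ 456.2 -117.2   60. ]
hfront [ 440.  -168.9   60. ]
forkF [ 451.7 -131.9   60. ]
b1 [421.7 -99.1   8. ]
b2 [ 495.2 -121.6    8. ]
b3 [ 361.  -296.7    8. ]
b4 [ 435.5 -319.4    8. ]
(array([ 401.6491739 , -299.0891569 ,   62.57679189]), [np.float64(1.5), np.float64(0.8)]) (array([ 438.09828566, -172.75124248,   66.48254504]), [np.float64(6.1), np.float64(1.7), np.float64(3.1)])
hb (array([ 460.57570074, -102.33629042,   60.97247341]), [np.float64(0.2), np.float64(0.1)])
```

```bash
echo '0,0,0,4.5,1.5,60,60;0,0,0,4.5,1.5,120,60;0,0,0,4.5,1.5,160,60;0,0,0,4.5,1.5,190,60;0,0,0,4.5,1.5,190,60;0,0,0,4.5,1.5,190,60' | python3 steer.py && echo '0,0,0,0,0,0,10;0,0,0,0,0,0,10;0,0,0,0,0,0,10;0,0,0,0,0,0,10;0,0,0,0,0,0,10;0,0,0,0,0,0,10' | python3 steer.py 80; python3 - <<'E'
from h import *
s=r.sense();print(s["tool_pos"],s["tcp_rot"],s["ft_force"],s["wrist_torque"],s["joint_pos"].round(1))
snap("wrist","w2")
E
```

```text
time: 2.0
tool_pos: [424.8, -221.5, 41.6]
tcp_rot: [179.9, 0.0, 72.7]
ft_force: [0.4, -0.5, 0.3]
finger_gap: 60.3
grip_force: 0.0
time: 2.75
tool_pos: [423.4, -220.1, 41.4]
tcp_rot: [-179.9, 0.0, 72.8]
ft_force: [-12.3, 2.7, 13.9]
finger_gap: 20.0
grip_force: 77.7
[ 423.36368397 -220.0919938    41.36631275] [-1.79855948e+02  4.24528331e-02  7.28290245e+01] [-12.32780973   2.73357942  13.92336529] [0.29574749 1.84704829 0.01561212] [-3.360e+01 -8.000e-01  1.148e+02 -1.000e-01  6.620e+01 -1.640e+01]
```

```bash
echo '0,0,0,0,0,-15,10;0,0,0,0,0,-40,10;0,0,0,0,0,-80,10;0,0,0,0,0,-120,10;0,0,0,0,0,-160,10;0,0,0,0,0,-200,10;0,0,0,0,0,-210,10;0,0,0,0,0,-210,10' | python3 steer.py; cat > plan.py <<'E'
from h import *
from scipy.spatial.transform import Rotation as R
M=np.array([571,-244.5,143.5]);YW=-36.;E=35.
h=np.array([np.cos(np.radians(YW)),np.sin(np.radians(YW)),0]);up=np.array([0,0,1.])
c,s_=np.cos(np.radians(E)),np.sin(np.radians(E))
def chain(*mv):  # commanded pose after moves
    p=np.array([221.903,-557.462,231.292]);Rc=R.from_euler("xyz",[180,0,21.707],degrees=True)
    for m in mv:
        m=np.array(m,float);p=p+Rc.apply(m[3:6]);Rc=Rc*R.from_rotvec(m[:3],degrees=True)
    return p,Rc
def target(d,pitch=1,G=18.5):
    C,S=(c,s_) if pitch else (1,0)
    x=h*C-up*S; z=-h*S-up*C
    O=M+(200-d)*(-h*c+up*s_)
    return O+G*z,R.from_matrix(np.c_[x,np.cross(z,x),z])
def delta(a,b):
    return (a[1].inv()*b[1]).as_rotvec(degrees=True).round(2),a[1].inv().apply(b[0]-a[0]).round(1)
MV=[(0,0,-51.1,309,-236,1),(0,0,0,4.5,1.5,190),(0,0,0,0,0,-210)]
E
python3 - <<'E'
from plan import *
a=chain(*MV);print(a[0],a[1].as_euler("xyz",degrees=True));s=r.sense();print(s["tool_pos"],s["tcp_rot"],s["ft_force"],s["wrist_torque"],s["finger_gap"])
b=(a[0],target(0,0)[1]);print(delta(a,b));b2=target(-60,0);print(delta(b,b2));print(delta(b2,target(-60)))
snap("wrist","w3")
E
```

```text
time: 3.8
tool_pos: [424.8, -220.2, 250.8]
tcp_rot: [179.9, 0.0, 72.8]
ft_force: [0.8, -0.1, -1.9]
finger_gap: 19.4
grip_force: 78.3
[ 424.46711313 -220.05502417  250.292     ] [180.      0.     72.807]
[ 424.82011356 -220.19521245  250.77367679] [1.79910765e+02 2.43057745e-02 7.28134518e+01] [ 0.76046946 -0.11278005 -1.85224028] [-0.05664961  0.03351407 -0.03349375] 19.42806063288562
(array([  0.  ,  -0.  , 108.81]), array([0., 0., 0.]))
(array([0., 0., 0.]), array([-80.1, -66.4, -23.8]))
(array([  0., -35.,   0.]), array([-10.6,  -0. ,  -3.3]))
```

View pics/w3.png

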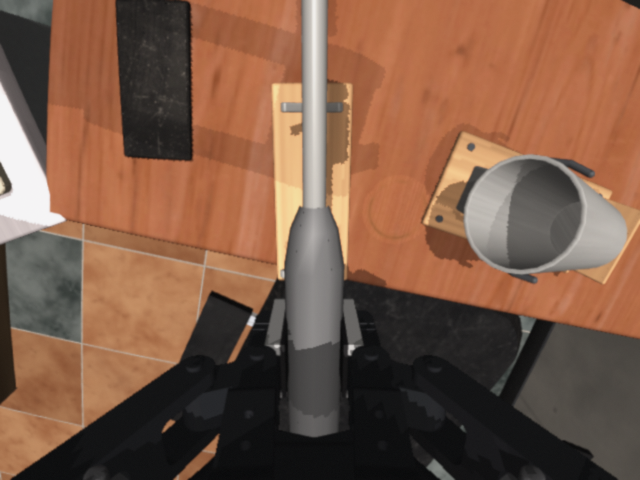

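```bash
echo '0,0,9,0,0,0,10;0,0,18,0,0,0,10;0,0,27,0,0,0,10;0,0,36,0,0,0,10;0,0,45,0,0,0,10;0,0,54,0,0,0,10;0,0,54.4,0,0,0,10' | python3 steer.py; echo '0,0,9,0,0,0,10;0,0,18,0,0,0,10;0,0,27,0,0,0,10;0,0,36,0,0,0,10;0,0,45,0,0,0,10;0,0,54,0,0,0,10;0,0,54.4,0,0,0,10;0,0,54.4,0,0,0,10' | python3 steer.py; echo '0,0,0,-30,-25,-10,10;0,0,0,-60,-50,-20,10;0,0,0,-80,-66.5,-24,10;0,-10,0,-84,-66.5,-25,10;0,-20,0,-88,-66.5,-26,10;0,-30,0,-90,-66.5,-27,10;0,-35,0,-90.5,-66.5,-27,10;0,-35,0,-90.5,-66.5,-27,10' | python3 steer.py;  python3 - <<'E'
from plan import *
MV+=[(0,0,54.4,0,0,0)]*2+[(0,-35,0,-90.5,-66.5,-27)]
a=chain(*MV);t=target(-60);print(a[0],t[0],delta(a,t));s=r.sense();print(s["tool_pos"],s["tcp_rot"],a[1].as_euler("xyz",degrees=True),s["joint_pos"].round(1),s["ft_force"],s["wrist_torque"])
snap("scene","sc2");snap("side","sd2");snap("wrist","w4")
i=[cv2.imread(f"pics/{n}.png") for n in("sc2","sd2","w4")]
cv2.imwrite("pics/m2.png",np.hstack([cv2.resize(i[0][100:340,230:500],(400,356)),cv2.resize(i[1][130:370,150:420],(400,356))]))
E
```

```text
time: 4.72
tool_pos: [423.6, -219.5, 248.1]
tcp_rot: [-179.8, 0.1, 18.4]
ft_force: [-0.3, 0.1, -1.6]
finger_gap: 19.4
grip_force: 78.3
time: 5.72
tool_pos: [424.3, -219.9, 249.6]
tcp_rot: [-180.0, 0.1, -35.7]
ft_force: [-0.7, 0.2, -1.3]
finger_gap: 19.8
grip_force: 78.3
time: 6.72
tool_pos: [390.4, -113.4, 275.3]
tcp_rot: [-179.9, 35.2, -35.9]
ft_force: [0.3, 0.1, -1.3]
finger_gap: 19.3
grip_force: 78.4
[ 390.32572286 -113.06499907  277.292     ] [ 390.11132749 -113.07668658  277.47556063] (array([ 0.  , -0.  ,  0.01]), array([-0.2,  0.1, -0.1]))
[ 390.38187446 -113.35761017  275.32118249] [-179.9259585    35.22460375  -35.85059165] [180.     35.    -35.993] [-27.7   9.4  85.5   5.5 119.9  99.4] [ 0.31256935  0.05170132 -1.27982853] [-0.16746543 -0.27118767  0.02251568]
```

View pics/m2.png

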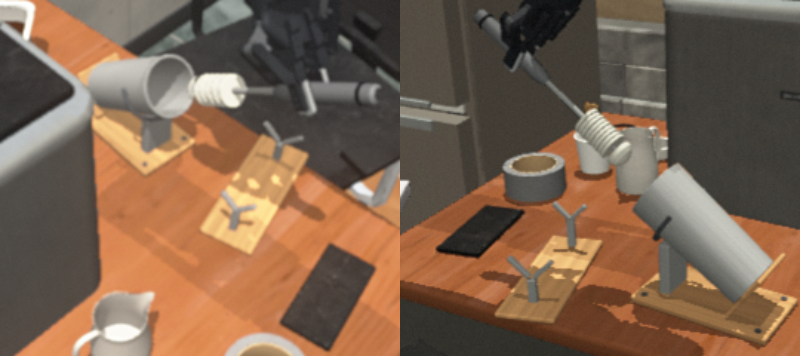

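```bash
python3 - <<'E'
from plan import *
o=-h*c+up*s_
for f in("sd2","sc2"):print(proj(f,[M+60*o,M+86*o,M+200*o,M]).round(0).tolist())
E
echo '0,0,0,15,0,0,10;0,0,0,30,0,0,10;0,0,0,45,0,0,10;0,0,0,60,0,0,10;0,0,0,75,0,0,10;0,0,0,90,0,0,10;0,0,0,90,0,0,10;0,0,0,90,0,0,10' | python3 steer.py; cat > f.py <<'E'
from plan import *
import sys
x=h*c-up*s_
s=r.sense();R0=R.from_euler("xyz",s["tcp_rot"],degrees=True);T,_=target(0)
print("F tool",R0.inv().apply(s["ft_force"]).round(2),"Mt",R0.inv().apply(s["wrist_torque"]).round(2),"depth",((s["tool_pos"]-T)@x).round(1),"t",s["time"])
E
python3 f.py; python3 -c "
from h import *
snap('scene','sc3');snap('wrist','w5')
i=[cv2.imread(f'pics/{n}.png') for n in('sc3','w5')]
cv2.imwrite('pics/m3.png',np.hstack([cv2.resize(i[0][100:240,250:430],(400,311)),cv2.resize(i[1],(400,300))[:300].copy() if 0 else cv2.copyMakeBorder(cv2.resize(i[1],(400,300)),0,11,0,0,0)]))"
```

```text
[[301.0, 236.0], [291.0, 227.0], [251.0, 187.0], [323.0, 258.0]]
[[362.0, 158.0], [370.0, 159.0], [413.0, 160.0], [344.0, 158.0]]
time: 7.88
tool_pos: [450.0, -156.3, 225.7]
tcp_rot: [-180.0, 35.0, -36.0]
ft_force: [-0.6, 0.1, -1.4]
finger_gap: 19.7
grip_force: 78.4
F tool [0.38 0.25 1.43] Mt [ 0.09  0.29 -0.03] depth 30.2 t 7.875
```

View pics/m3.png

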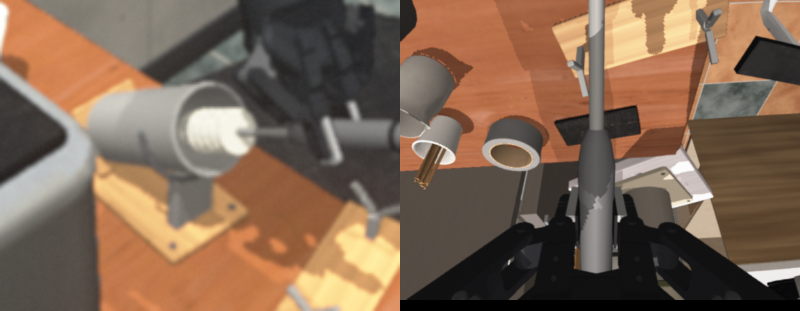

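```bash
echo '0,0,0,15,0,0,10;0,0,0,30,0,0,10;0,0,0,42,0,0,10;0,0,0,52,0,0,10;0,0,0,60,0,0,10;0,0,0,60,0,0,10;0,0,0,60,0,0,10' | python3 steer.py >/dev/null; python3 f.py;  echo '0,0,0,2,0,0,10;0,0,0,4,0,0,10;0,0,0,4,0,0,10;0,0,0,4,0,0,10' | python3 steer.py >/dev/null; python3 f.py;  echo '0,0,0,2,0,0,10;0,0,0,4,0,0,10;0,0,0,4,0,0,10;0,0,0,4,0,0,10' | python3 steer.py >/dev/null; python3 f.py
```

```text
F tool [ 0.46 -0.33  1.66] Mt [-0.04  0.31 -0.01] depth 90.1 t 8.85
F tool [1.07 0.   0.48] Mt [0.03 0.33 0.01] depth 94.3 t 9.35
F tool [1.16 0.36 0.52] Mt [0.04 0.35 0.  ] depth 98.3 t 9.85
```

```bash
echo '0,0,0,2,0,0,10;0,0,0,4,0,0,10;0,0,0,4,0,0,10;0,0,0,4,0,0,10' | python3 steer.py >/dev/null; python3 f.py;  echo '0,0,0,2,0,0,10;0,0,0,4,0,0,10;0,0,0,4,0,0,10;0,0,0,4,0,0,10' | python3 steer.py >/dev/null; python3 f.py
```

```text
F tool [ 0.62 -1.27  0.98] Mt [0.01 0.3  0.  ] depth 102.3 t 10.35
F tool [1.16 0.29 0.83] Mt [0.04 0.35 0.01] depth 106.3 t 10.85
```

```bash
echo '0,0,0,2,0,0,10;0,0,0,4,0,0,10;0,0,0,4,0,0,10;0,0,0,4,0,0,10' | python3 steer.py >/dev/null; python3 f.py;  echo '0,0,0,2,0,0,10;0,0,0,4,0,0,10;0,0,0,4,0,0,10;0,0,0,4,0,0,10' | python3 steer.py >/dev/null; python3 f.py
```

```text
F tool [0.33 0.61 0.56] Mt [-0.03  0.27 -0.06] depth 110.3 t 11.35
F tool [-0.2  -0.08  0.96] Mt [0.02 0.13 0.01] depth 114.2 t 11.85
```

```bash
echo '0,0,0,2,0,0,10;0,0,0,3,0,0,10;0,0,0,3,0,0,10;0,0,0,3,0,0,10' | python3 steer.py >/dev/null; python3 f.py
```

```text
F tool [-3.15  0.32  0.67] Mt [-0.04 -0.2  -0.  ] depth 117.2 t 12.35
```

```bash
python3 -c "
from plan import *
for i in range(1):
    s=r.sense();print(s['tool_pos'],s['ft_force'])"; echo '0,0,0,1,0,0,10;0,0,0,2,0,0,10;0,0,0,2,0,0,10;0,0,0,2,0,0,10' | python3 steer.py >/dev/null; python3 f.py
```

```text
[ 507.60523868 -198.23721461  175.8444391 ] [-2.58371945  1.48459884  1.25930031]
F tool [-3.48 -0.63  1.24] Mt [ 0.02 -0.42  0.03] depth 119.2 t 12.85
```

```bash
echo '0,0,0,1,0,0,10;0,0,0,1,0,0,10;0,0,0,1,0,0,10' | python3 steer.py >/dev/null; python3 f.py; echo '0,0,0,-12,0,0,10;0,0,0,-28,0,0,10;0,0,0,-46,0,0,10;0,0,0,-64,0,0,10;0,0,0,-80,0,0,10;0,0,0,-90,0,0,10;0,0,0,-90,0,0,10;0,0,0,-90,0,0,10' | python3 steer.py >/dev/null; python3 f.py;  echo '0,0,0,15,0,0,10;0,0,0,35,0,0,10;0,0,0,55,0,0,10;0,0,0,70,0,0,10;0,0,0,78,0,0,10;0,0,0,82,0,0,10;0,0,0,82,0,0,10;0,0,0,82,0,0,10' | python3 steer.py >/dev/null; python3 f.py;  echo '0,0,0,2,0,0,10;0,0,0,4,0,0,10;0,0,0,6,0,0,10;0,0,0,8,0,0,10;0,0,0,8,0,0,10;0,0,0,8,0,0,10' | python3 steer.py >/dev/null; python3 f.py; 
```

```text
F tool [-5.39  0.27  1.2 ] Mt [ 0.05 -0.55  0.02] depth 120.2 t 13.225
F tool [0.59 0.02 0.47] Mt [0.04 0.27 0.01] depth 30.6 t 14.225
F tool [0.15 0.47 0.72] Mt [0.01 0.3  0.04] depth 112.0 t 15.225
F tool [-5.65  0.12  0.52] Mt [ 0.08 -0.5  -0.05] depth 120.1 t 15.975
```

```bash
echo '0,0,0,-12,0,0,10;0,0,0,-28,0,0,10;0,0,0,-46,0,0,10;0,0,0,-64,0,0,10;0,0,0,-80,0,0,10;0,0,0,-90,0,0,10;0,0,0,-90,0,0,10;0,0,0,-90,0,0,10' | python3 steer.py >/dev/null; python3 f.py;  echo '0,0,0,15,0,0,10;0,0,0,35,0,0,10;0,0,0,55,0,0,10;0,0,0,70,0,0,10;0,0,0,78,0,0,10;0,0,0,82,0,0,10;0,0,0,82,0,0,10;0,0,0,82,0,0,10' | python3 steer.py >/dev/null; python3 f.py;  echo '0,0,0,2,0,0,10;0,0,0,4,0,0,10;0,0,0,6,0,0,10;0,0,0,8,0,0,10;0,0,0,8,0,0,10;0,0,0,8,0,0,10' | python3 steer.py >/dev/null; python3 f.py;  echo '0,0,0,-12,0,0,10;0,0,0,-28,0,0,10;0,0,0,-46,0,0,10;0,0,0,-64,0,0,10;0,0,0,-80,0,0,10;0,0,0,-90,0,0,10;0,0,0,-90,0,0,10;0,0,0,-90,0,0,10' | python3 steer.py >/dev/null; python3 f.py; python3 -c "
from h import *
snap('scene','sc4');i=cv2.imread('pics/sc4.png')
cv2.imwrite('pics/m4.png',cv2.resize(i[100:240,250:430],(400,311)))"
```

```text
F tool [-0.16  0.11  1.45] Mt [0.01 0.33 0.01] depth 30.6 t 16.975
F tool [ 1.1  -0.78  1.49] Mt [-0.05  0.27  0.  ] depth 112.0 t 17.975
F tool [-4.46 -0.23  0.66] Mt [ 0.02 -0.51 -0.05] depth 120.1 t 18.725
F tool [0.54 0.59 1.44] Mt [-0.    0.36 -0.  ] depth 30.6 t 19.725
```

View pics/m4.png

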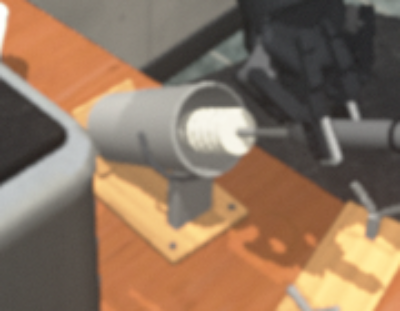

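```bash
echo '0,0,0,-15,0,0,10;0,0,0,-35,0,0,10;0,0,0,-55,0,0,10;0,0,0,-75,0,0,10;0,0,0,-90,0,0,10;0,0,0,-90,0,0,10' | python3 steer.py; echo '0,10,0,0,0,0,10;0,20,0,0,0,0,10;0,30,0,0,0,0,10;0,35,0,20,20,-8,10;0,35,0,50,40,-18,10;0,35,0,75,58,-26,10;0,35,0,89.6,66.5,-29.8,10;0,35,0,89.6,66.5,-29.8,10' | python3 steer.py; echo '0,0,-9,0,0,0,10;0,0,-18,0,0,0,10;0,0,-27,0,0,0,10;0,0,-36,0,0,0,10;0,0,-45,0,0,0,10;0,0,-54,0,0,0,10;0,0,-54.4,0,0,0,10' | python3 steer.py; echo '0,0,-9,0,0,0,10;0,0,-18,0,0,0,10;0,0,-27,0,0,0,10;0,0,-36,0,0,0,10;0,0,-45,0,0,0,10;0,0,-54,0,0,0,10;0,0,-54.4,0,0,0,10;0,0,-54.4,0,0,0,10' | python3 steer.py; python3 - <<'E'
from plan import *
a=chain(*MV)
MV+=[(0,0,54.4,0,0,0)]*2+[(0,-35,0,-90.5,-66.5,-27),(0,0,0,90+60+29-89+0,0,0)]
# dx since: 90+60+24+3+2+1-90+82+8-90+82+8-90-90
MV[-1]=(0,0,0,90+60+24+3+2+1-90+82+8-90+82+8-90-90,0,0);print(MV[-1])
MV+=[(0,35,0,89.6,66.5,-29.8)]+[(0,0,-54.4,0,0,0)]*2
b=chain(*MV);print(a[0],b[0],delta(b,a))
s=r.sense();print(s["tool_pos"],s["tcp_rot"],s["ft_force"],s["wrist_torque"])
snap("wrist","w6")
A=cv2.imread("pics/w3.png",0).astype(int);B=cv2.imread("pics/w6.png",0).astype(int)
sh=cv2.phaseCorrelate(np.float64(A[200:360,285:345]),np.float64(B[200:360,285:345]));print("brush shift in hand px",sh)
print("handle front",[onz(f,(315,207),269).round(1) for f in("w3","w6")])
E
```

```text
time: 20.52
tool_pos: [390.4, -113.1, 277.8]
tcp_rot: [-180.0, 34.9, -36.0]
ft_force: [0.5, -0.4, -1.4]
finger_gap: 19.4
grip_force: 78.4
time: 21.52
tool_pos: [424.2, -220.7, 249.0]
tcp_rot: [180.0, 0.2, -36.1]
ft_force: [-0.6, -0.2, -0.5]
finger_gap: 19.7
grip_force: 78.4
time: 22.4
tool_pos: [424.5, -219.5, 250.4]
tcp_rot: [-180.0, 0.0, 18.4]
ft_force: [-0.4, 0.4, -1.5]
finger_gap: 19.5
grip_force: 78.4
time: 23.4
tool_pos: [424.5, -219.9, 250.4]
tcp_rot: [180.0, -0.0, 72.5]
ft_force: [-0.2, -0.3, -0.7]
finger_gap: 19.4
grip_force: 78.4
(0, 0, 0, 0, 0, 0)
[ 424.46711313 -220.05502417  250.292     ] [ 424.4578903  -220.04832512  250.31028222] (array([ 0., -0., -0.]), array([-0.,  0.,  0.]))
[ 424.50215042 -219.93395068  250.35649365] [ 1.79998677e+02 -4.92209131e-04  7.25341151e+01] [-0.17363774 -0.34496638 -0.69895996] [-0.08648252 -0.01460094  0.03061377]
brush shift in hand px ((-0.0027750598506308677, 0.24256056126715464), 0.9429446333955859)
handle front [array([ 441.7, -169.8,  269. ]), array([ 441.6, -169.6,  269. ])]
```

```bash
echo '0,0,0,0,-1,50,10;0,0,0,0,-1,100,10;0,0,0,0,-1,140,10;0,0,0,0,-1,170,10;0,0,0,0,-1,190,10;0,0,0,0,-1,200,10;0,0,0,0,-1,204,10;0,0,0,0,-1,204,10' | python3 steer.py; python3 f.py; echo '0,0,0,0,0,2,10;0,0,0,0,0,4,10;0,0,0,0,0,4,10;0,0,0,0,0,4,10' | python3 steer.py; python3 f.py
```

```text
time: 24.45
tool_pos: [423.9, -220.0, 46.9]
tcp_rot: [180.0, 0.0, 72.8]
ft_force: [0.3, -0.8, -1.0]
finger_gap: 19.6
grip_force: 78.4
F tool [-0.68  0.54  0.98] Mt [ 0.01 -0.09 -0.  ] depth 146.2 t 24.45
time: 24.95
tool_pos: [423.6, -219.8, 42.4]
tcp_rot: [180.0, 0.0, 72.8]
ft_force: [-0.7, -0.4, -0.4]
finger_gap: 20.0
grip_force: 78.5
F tool [-0.57 -0.55  0.4 ] Mt [ 0.1  -0.02 -0.03] depth 148.4 t 24.95
```

```bash
echo '0,0,0,0,0,0.7,10;0,0,0,0,0,0.7,10;0,0,0,0,0,0.7,10' | python3 steer.py; python3 f.py; echo '0,0,0,0,0,0.5,10;0,0,0,0,0,0.5,10;0,0,0,0,0,0.5,10' | python3 steer.py;python3 f.py
```

```text
time: 25.32
tool_pos: [423.6, -219.8, 41.9]
tcp_rot: [180.0, 0.0, 72.8]
ft_force: [-3.1, -0.3, 5.3]
finger_gap: 19.6
grip_force: 79.1
F tool [-1.16 -2.88 -5.27] Mt [ 0.47  0.11 -0.06] depth 148.7 t 25.325
time: 25.7
tool_pos: [423.7, -219.9, 41.8]
tcp_rot: [180.0, 0.0, 72.8]
ft_force: [-4.4, 2.1, 10.5]
finger_gap: 19.6
grip_force: 79.7
F tool [  0.75  -4.85 -10.47] Mt [ 0.74  0.2  -0.02] depth 148.9 t 25.7
```

```bash
echo '0,0,0,0,0,-0.6,10;0,0,0,0,0,-0.6,10' | python3 steer.py 20; echo '0,0,0,0,0,0,26;0,0,0,0,0,0,30;0,0,0,0,0,0,60;0,0,0,0,0,0,60;0,0,0,0,0,0,60' | python3 steer.py; echo '0,0,0,0,0,-15,60;0,0,0,0,0,-45,60;0,0,0,0,0,-90,60;0,0,0,0,0,-140,60;0,0,0,0,0,-190,60;0,0,0,0,0,-190,60;0,0,0,0,0,-190,60' | python3 steer.py; python3 - <<'E'
from h import *
snap("wrist","w7");snap("scene","sc7");snap("side","sd7")
i=cv2.imread("pics/w7.png")[0:310,230:430];j=cv2.imread("pics/sd7.png")[220:350,200:330]
k=cv2.imread("pics/w1.png")[0:310,230:430]
cv2.imwrite("pics/m7.png",np.hstack([cv2.resize(x,None,fx=500/x.shape[0],fy=500/x.shape[0])[:,:] for x in(k,i)]+[cv2.copyMakeBorder(cv2.resize(j,(150,150)),0,350,0,0,0)]))
for f,g in(("sc1","sc7"),("sd1","sd7")):
    d=cv2.absdiff(cv2.imread(f"pics/{f}.png",0),cv2.imread(f"pics/{g}.png",0))
    b=(slice(175,290),slice(355,440)) if f=="sc1" else (slice(245,350),slice(210,290))
    print(f,d[b].mean(),(d[b]>40).sum())
E
```

```text
time: 25.95
tool_pos: [423.6, -219.8, 41.9]
tcp_rot: [180.0, 0.0, 72.8]
ft_force: [-3.3, 0.9, 4.3]
finger_gap: 20.0
grip_force: 79.2
time: 26.58
tool_pos: [423.5, -219.7, 41.7]
tcp_rot: [180.0, -0.0, 72.8]
ft_force: [0.1, 0.0, -0.5]
finger_gap: 60.4
grip_force: 0.0
time: 27.45
tool_pos: [423.5, -219.8, 232.1]
tcp_rot: [180.0, 0.0, 72.8]
ft_force: [-0.5, 0.0, -1.1]
finger_gap: 60.1
grip_force: 0.0
sc1 7.12849104859335 233
sd1 7.873214285714286 319
```

View pics/m7.png

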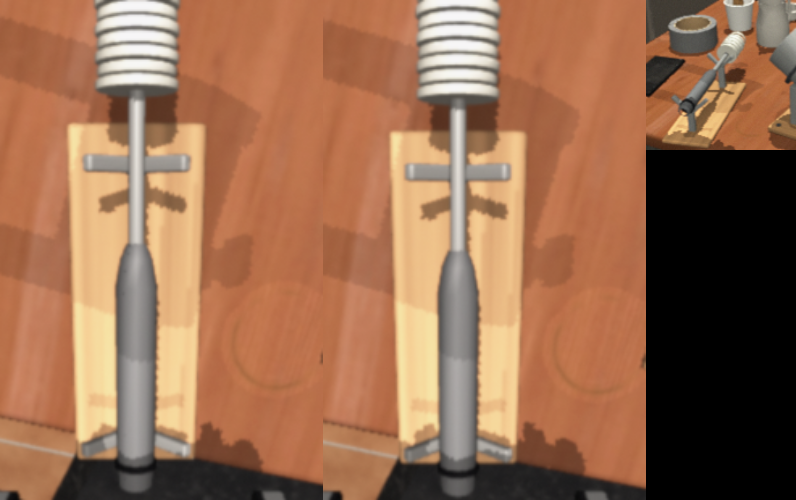

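The picture shows the brush lying in both forks, with its bristle head up the picture as before. Its distance from head to fork matches the "before" picture within about 1 px, and the gripper is clear.

```bash
python3 -c "
from bench import r, imaging, workorder
print(workorder.hand_in())"
```

```text
the job is handed in; nothing more can be done
None
```

The job is handed in: I scrubbed the tumbler with three strokes, each pressing the nose about 7.5 mm of its 14 mm against the bottom and drawing back to about 30 mm tip depth, and the brush is back in both forks, the same way round, by about 27.6 s; I planned the moves clear of the pitcher and stirrers but did not check at the end that they had stayed put.

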